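Zero the sample mill's grinding gap and set it six clicks open

ROBOT

A 7-joint arm with a two-finger parallel gripper is mounted at the origin on the work surface. World frame = base frame: x ahead of the robot, y to its left, z up, the work surface at z = 0. Lengths are in m, angles in rad, forces in N, time in s.
With the tool pointing down it reaches from about 0.35 to 0.9 m from the base axis. Payload 8.1 kg.
Tool frame: the origin (TCP) lies midway between the tips of the shut fingers; the grasp point (between the pads) lies arm.hold_point_z behind it (arm.hold_point_z is the distance from the TCP to the grasp point, in m); z points along the fingers, x is the direction in which the jaws open and shut, and the axes are right-handed (so a half turn about z gives the same grasp; the last joint's range is limited). The gripper opens to 92 mm and grips with 3 to 60 N. Pads are 19 mm wide; open, the fingers measure 130 mm over their backs; the gripper's body (75 mm by 190 mm) begins 47 mm behind the grasp point.
Start: joints at [1.124, 0.434, 0.025, 1.573, -0.012, 1.134, -0.075], TCP at [0.211, -0.588, 0.19] pointing down, gripper open.
Joint ranges: [-2.62, 2.62], [-0.44, 2.09], [-1.27, 1.32], [0.08, 2.57], [-1.32, 4.46], [0.12, 2], [-2.74, 2.74]. Speed limits (rad/s): [2.22, 2.22, 3.01, 3.01, 3.14, 3.14, 3.14].

INTERFACE

Orientations are given as a rotation vector (axis times angle).
In Python, from cell import arm gives the robot as it stands.
- The arm moves only by the shell command python3 -m pendant 'ROWS' [FORCE]. ROWS is JSON, a list of rows, each an object with "dp": the shift along the tool's x, y, z in m, a list of three; "rotation": the turn, a rotation vector about the tool's x, y, z in rad, a list of three; "fingers": the closure, from -1 (fully open) to 1 (shut). In form: [{"dp": [x, y, z], "rotation": [rx, ry, rz], "fingers": fingers}, ...]. A call has 1 to 20 rows; each row is the pose to reach, as a shift and turn from the pose measured when the call began, along the tool's axes at that moment; what a row does not reach only later rows make up. A row lasts 1/8 s, in which the tool goes at most 62.5 mm and 10.7 degrees, less where a joint would pass 70% of its speed; a pose out of reach is approached as far as the arm can. A call with a gripper value outside its range is refused whole. The fingers move at their own pace and stop on an object; FORCE is the grip in N (left out, the last holds). Time passes only in rows, so rows that repeat a pose let the fingers close. It gives the time, the measured TCP pose, the force and the opening at its end, in the units of the state.
- arm.observe(): the state, without advancing time (a new reading comes with each control period).
- arm.get_image(name): name is "scene" or "top"; returns the picture (420x560x3 uint8, blue, green, red); there is no depth.
- arm.camera_params(name): a dict with "camera_matrix" (3x3 intrinsics, pixels), "k1" (the pictures are not rectified: a ray, as slopes to the right and down, at radius r is drawn at 1 + k1 r^2 times it, then the intrinsics apply), "rvec" (rotation vector, rad) and "tvec" (3), from world to camera coordinates, as OpenCV has them. Camera axes: x right, y down, z forward; pixel columns grow to the right and rows downward; lengths in m; the calibration is good to about 2 mm. A picture is of the moment at which its call begins. camera_params takes no time and is no camera call.
- arm.sign_off(): hands the job in, once; it reports no verdict.
The state is a dict: "clock": time; "joints": joint angles; "dq": joint speeds; "joint_efforts": joint torques, N m; "position": TCP position; "ee_rot": TCP orientation; "force": force on the tool from outside, world axes, zero at the start; "ft_torque": the same for the moment, N m; "width": opening from 0.0 (shut) to 1.0 (fully open).
Only numpy, scipy, OpenCV 4.12 (cv2) and the standard library are available. Lean on these libraries where they do the work, as an engineer would, in place of code of your own. Each camera call takes 0.05 s, during which the arm holds its last target.

TASK

Set the grinding gap on the sample mill: turn the black dial clockwise until it comes up against its stop, gently, without forcing it, then back it off exactly six clicks and let go. Then push the steel lock tab on the mill's deck away from you all the way to the end of its track, and leave everything else on the bench where it is.

Things in the scene. Friction and masses are not known exactly. Their poses are not given: they have to be found in the camera images.
- mill: Sample mill, a white box 220 (x) x 260 (y) x 120 tall with an aluminium deck, fixed to the bench. Origin at the centre of its underside, z up, -x its front. In this frame the dial's axis stands upright at x -20, y +40 and the lock tab slides along +x at y -80. Other fittings on the deck: a capped hopper mouth 58 dia, 30 high at x +75, y +75.
- dial_grip (a point): Black fluted dial on the deck: upright round grip 44 in diameter, 138 to 172 above the bench, on a skirt 60 dia (132 to 138) over a fixed collar 74 dia. This point: on its axis, 160 above the bench; its x axis points to the white mark and turns with the dial. Clockwise from above closes. Where the stop lies differs from start to start and cannot be seen; the dial starts 4 to 8 clicks open of it.
- dial_skirt (a point): Same dial, point on its axis at the skirt's top, 138 above the bench, axes as dial_grip. It clicks every 20 degrees, 18 to the turn; the stop is itself a click position, so six clicks back is 120 degrees anticlockwise from it. Passing a click takes about 0.1 N m; let go between clicks it springs to the nearer one. It cannot be opened past 16 clicks.
- gap_pin (a point): Top of a brass pin, 8 in diameter, standing 4 out of the dial's top on its axis; turns with the dial. It follows the burr: its top is 176.0 above the bench with the dial at the stop and rises 0.2 with each click open.
- carrier (a joint): Wind-up in rad of the hidden sprung carrier under the dial that holds the click spring and the stop: 0 unloaded, negative while the dial is turned clockwise under load, 0.2 rad per N m of turning load (-0.04 is 0.2 N m), so at the stop the dial gives a little. It does not tell where the stop lies. More than 0.5 N m against the stop strains the burrs.
- lock_tab (a point): Centre of the steel lock tab, an upright plate 10 (x) x 26 (y) x 26 tall, 128 to 154 above the bench, on a dark track on the deck; axes as the mill's.
- lock (a joint): Travel of the lock tab along the mill's +x, in m: 0 open (near the front), 0.035 locked at the end of the track, where it stops. It drags with about 2.5 N and stays where it is left.
- sample_jar: Bystander: clear screw-cap jar, 38 dia x 42 tall, standing on the mill's deck. Origin at its underside.
- amber_a: Bystander: amber bottle, 68 dia x 135 tall, on the bench beside the mill. Origin at its underside.
- amber_b: Bystander: amber bottle like amber_a. Origin at its underside.
- beaker: Bystander: glass beaker, 68 dia x 85 tall. Origin at its underside.
- brush: Bystander: cleaning brush lying on the bench. Origin at its underside.
- weigh_dish: Bystander: white weighing dish, 84 dia x 20 tall. Origin at its underside.
- amber_small: Bystander: small amber bottle, 46 dia x 90 tall. Origin at its underside.

How it is judged:
On the way, in this order (a step that is already met when the one before it is completed fails the run):
1. the dial is turned up against its stop, loaded with at least 0.125 N m (z of gap_pin in the frame of mill below 0.17607 m and value of joint carrier below -0.025 rad), for 0.1 s.
2. the dial is back six clicks from the stop and let go, the lock still open (z of gap_pin in the frame of mill between 0.17712 and 0.17728 m and contact force between the fingers and dial below 0.1 N and value of joint lock below 0.015 m), for 0.3 s.
At the end, for the whole second after the job is handed in: The dial rests six clicks from its stop (gap pin 1.2 mm above its height at the stop, within 0.08 mm, less than half a click), the lock tab is within 4 mm of the end of its track, and neither is touched (z of gap_pin in the frame of mill between 0.17712 and 0.17728 m and contact force between the fingers and dial below 0.1 N and value of joint lock above 0.031 m and contact force between the fingers and lock below 0.1 N).
It fails at once if the dial is forced against its stop: carrier wound up by more than 0.10 rad (0.5 N m) (value of joint carrier below -0.1 rad and z of gap_pin in the frame of mill below 0.1761 m).
It fails at once if a bystander is shifted by more than 20 mm (distance of any of sample_jar, amber_a, amber_b, beaker, brush, weigh_dish, amber_small from where it was at the start of the episode above 0.02 m).
It also fails if it takes over 72 s, if anything falls off the work surface, if the arm or the gripper's body presses on something with over 40 N, if the wrist force passes 120 N, or if a joint passes its speed limit or range.

## Working session

There is one attempt and no reset: what is moved stays moved. The work goes in short steps, Python scripts to look and compute and a shell command to move; the robot and the scene stay as the last step left them, time stands still between calls to the robot, and variables do not carry over. Pictures are saved under pics/ and viewed, and the job is handed in when it is done.

```bash
ls; mkdir -p pics; python3 - <<'E'
from cell import arm
import cv2
print(arm.observe()); print(arm.hold_point_z)
for n in("scene","top"):
    cv2.imwrite(f"pics/{n}0.png",arm.get_image(n)); print(n,arm.camera_params(n))
E
```

```text
pics
{'clock': 0.0, 'joints': array([ 1.12438834,  0.43519502,  0.02494285,  1.5741328 , -0.01161859,
        1.13400928, -0.07508655]), 'dq': array([ 7.30457333e-05, -6.40966231e-04,  1.95162445e-04,  1.42831499e-03,
       -9.13532386e-05,  1.32479778e-03,  1.54428919e-03]), 'joint_efforts': array([-2.51520243e-05, -6.67864037e+01,  9.85065512e-01, -3.14471555e+01,
       -6.05015131e-02,  4.26323642e-02,  1.27686194e-04]), 'position': array([ 0.21043343, -0.58787655,  0.18924824]), 'ee_rot': array([-2.56798735e+00,  1.80827532e+00,  2.15243078e-03]), 'force': array([ 0.86057627, -0.4714313 ,  0.33290909]), 'ft_torque': array([ 0.01872059, -0.01279569, -0.06252624]), 'width': 0.9976384846280414}
0.0188
scene {'camera_matrix': array([[422.42221569,   0.        , 281.80123721],
       [  0.        , 422.42221569, 210.30352333],
       [  0.        ,   0.        ,   1.        ]]), 'k1': -0.02138016444399336, 'rvec': array([ 1.49107993,  1.87848303, -0.98089261]), 'tvec': array([ 0.12677972, -0.16988397,  1.55079138])}
top {'camera_matrix': array([[482.32305893,   0.        , 272.85172801],
       [  0.        , 482.32305893, 203.2535603 ],
       [  0.        ,   0.        ,   1.        ]]), 'k1': -0.033001673725595, 'rvec': array([ 2.15041863, -2.15892202,  0.140433  ]), 'tvec': array([0.01274863, 0.51766136, 1.61690514])}
```

View pics/scene0.png

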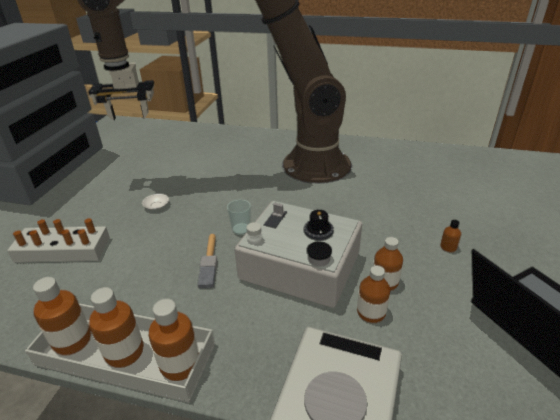

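View pics/top0.png

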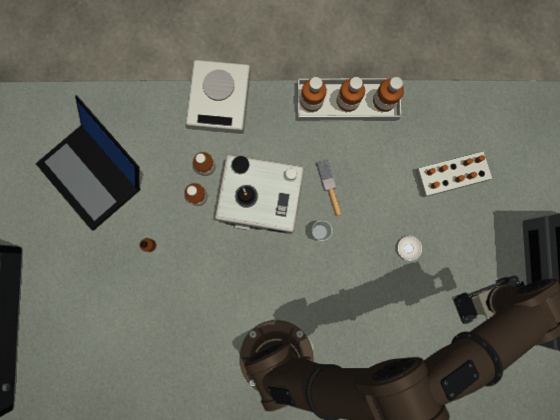

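The top view shows the mill at about (260,193), the dial at (246,195), the hopper cap at (241,164), the jar at (290,174) and the lock track at (283,205). I'll zoom in on both views.

```bash
cat > h.py <<'E'
import numpy as np, cv2
from cell import arm
def rays(n,uv):
    p=arm.camera_params(n); K=np.array(p["camera_matrix"]); D=np.array([p["k1"],0,0,0,0.])
    x=cv2.undistortPoints(np.array(uv,float).reshape(-1,1,2),K,D).reshape(-1,2)
    R=cv2.Rodrigues(p["rvec"])[0]; d=np.c_[x,np.ones(len(x))]@R; o=-R.T@p["tvec"]
    return o,d
def onz(n,uv,z):
    o,d=rays(n,uv); return o+d*((z-o[2])/d[:,2])[:,None]
def proj(n,X):
    p=arm.camera_params(n)
    return cv2.projectPoints(np.array(X,float).reshape(-1,1,3),p["rvec"],p["tvec"],p["camera_matrix"],np.array([p["k1"],0,0,0,0.]))[0].reshape(-1,2)
E
python3 - <<'E'
import cv2
a=cv2.imread("pics/top0.png")[145:245,205:315]; cv2.imwrite("pics/top0z.png",cv2.resize(a,None,fx=6,fy=6,interpolation=2)[:600])
a=cv2.imread("pics/scene0.png")[195:305,230:370]; cv2.imwrite("pics/scene0z.png",cv2.resize(a,None,fx=5,fy=5,interpolation=2))
E
```

```text
(no output)
```

View pics/top0z.png

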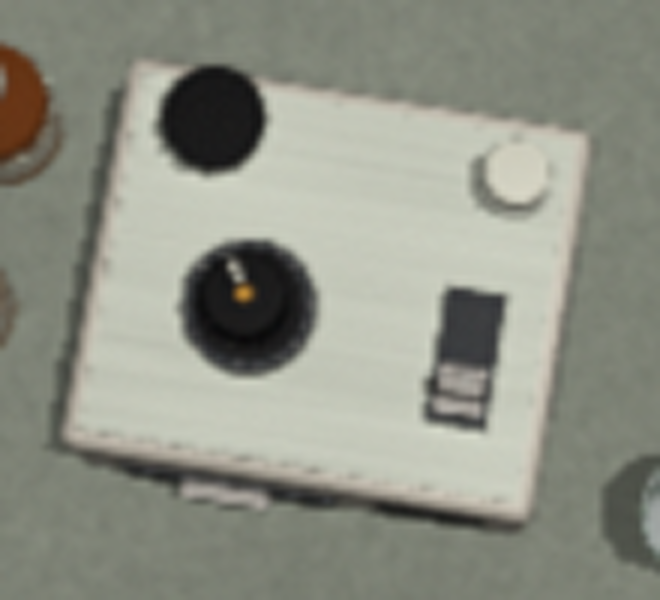

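View pics/scene0z.png

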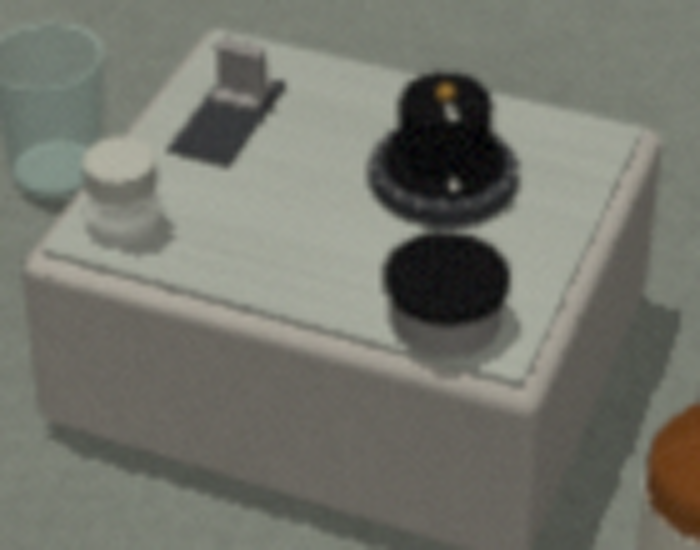

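```bash
cat > m.py <<'E'
from h import *
def pin(n,im,box):
    x0,y0,x1,y1=box; c=cv2.cvtColor(im[y0:y1,x0:x1],cv2.COLOR_BGR2HSV).astype(float)
    w=np.where((c[...,0]>8)&(c[...,0]<35)&(c[...,1]>90),c[...,1]*c[...,2],0)
    ys,xs=np.mgrid[y0:y1,x0:x1]; return np.array([(xs*w).sum(),(ys*w).sum()])/w.sum(),(w>0).sum()
E
python3 - <<'E'
from m import *
t=cv2.imread("pics/top0.png"); s=cv2.imread("pics/scene0.png")
pt,a=pin("top",t,(238,186,254,202)); ps,b=pin("scene",s,(308,206,330,222)); print(pt,a,ps,b)
print("pin",onz("top",[pt],.176),onz("scene",[ps],.176))
o1,d1=rays("top",[pt]);o2,d2=rays("scene",[ps]);d1=d1[0];d2=d2[0]
k=np.linalg.lstsq(np.c_[d1,-d2],o2-o1,rcond=None)[0];print("tri",o1+k[0]*d1,o2+k[1]*d2)
# deck corners
c=np.array([[135,62],[588,132],[527,522],[65,440]])/6+[205,145]
P=onz("top",c,.12);print(P);print(np.linalg.norm(P-np.roll(P,-1,0),axis=1))
e=P[:,:2]
for i,j in((3,0),(2,1)): v=e[j]-e[i];print("x yaw",np.degrees(np.arctan2(v[1],v[0])))
for i,j in((1,0),(2,3)): v=e[j]-e[i];print("y yaw",np.degrees(np.arctan2(-v[0],v[1])))
print("centre",P.mean(0))
# orange/hopper cap
print("hopper",onz("top",np.array([[212,119]])/6+[205,145],.15), onz("scene",np.array([[446,280]])/5+[230,195],.15))
print("jar",onz("top",np.array([[516,173]])/6+[205,145],.165),onz("scene",np.array([[118,160]])/5+[230,195],.165))
# dial mark on grip top
m=np.array([[234,265]])/6+[205,145];print("mark",onz("top",m,.172))
print("mark sc",onz("scene",np.array([[450,112]])/5+[230,195],.172))
# tab top
print("tab top?",onz("scene",np.array([[243,38]])/5+[230,195],.154),onz("top",np.array([[463,378],[458,408]])/6+[205,145],.154))
print("track corners",onz("top",np.array([[447,288],[507,295],[487,431],[425,422]])/6+[205,145],.128))
E
```

```text
[245.21038211 193.39590087] 14 [318.68594356 212.87620616] 22
pin [[0.53063236 0.09729803 0.176     ]] [[0.53387382 0.09605336 0.176     ]]
tri [0.53092149 0.09740695 0.1740901 ] [0.53122879 0.09565056 0.17403645]
[[ 0.66581591  0.15916212  0.12      ]
 [ 0.62577277 -0.08841519  0.12      ]
 [ 0.41293848 -0.05313002  0.12      ]
 [ 0.45805632  0.19511833  0.12      ]]
[0.25079468 0.21573938 0.252315   0.21084804]
x yaw -9.81871729104104
x yaw -9.413278122968478
y yaw -9.187453732681956
y yaw -10.300774437728661
centre [0.54064587 0.05318381 0.12      ]
hopper [[0.62743415 0.11479053 0.15      ]] [[0.63961805 0.11617494 0.15      ]]
jar [[ 0.59449521 -0.04714121  0.165     ]] [[ 0.60557739 -0.04546741  0.165     ]]
mark [[0.54470281 0.10138096 0.172     ]]
mark sc [[0.54570679 0.10135696 0.172     ]]
tab top? [[ 0.48148031 -0.01672022  0.154     ]] [[ 0.48674484 -0.01862563  0.154     ]
 [ 0.47083227 -0.01588799  0.154     ]]
track corners [[ 0.53875564 -0.01084523  0.128     ]
 [ 0.53481609 -0.04315083  0.128     ]
 [ 0.46123615 -0.0318204   0.128     ]
 [ 0.46621223  0.00135724  0.128     ]]
```

Checks: the pin triangulates to z 0.174 against the nominal 0.176. The deck measures about 251 x 213 against 260 x 220, and its yaw is about -9.7°. Dial axis is about (0.532, 0.097). I'll lift and travel first, pre-rotating so the wrist has clockwise range.

```bash
python3 -m pendant '[{"dp":[0,0,-0.06],"rotation":[0,0,0],"fingers":-1},{"dp":[-0.05,-0.05,-0.09],"rotation":[0,0,-0.18],"fingers":-1},{"dp":[-0.1,-0.09,-0.09],"rotation":[0,0,-0.36],"fingers":-1},{"dp":[-0.14,-0.13,-0.09],"rotation":[0,0,-0.54],"fingers":-1},{"dp":[-0.18,-0.17,-0.09],"rotation":[0,0,-0.72],"fingers":-1},{"dp":[-0.22,-0.21,-0.09],"rotation":[0,0,-0.9],"fingers":-1},{"dp":[-0.26,-0.25,-0.09],"rotation":[0,0,-1.08],"fingers":-1},{"dp":[-0.3,-0.29,-0.09],"rotation":[0,0,-1.26],"fingers":-1},{"dp":[-0.34,-0.33,-0.09],"rotation":[0,0,-1.44],"fingers":-1},{"dp":[-0.38,-0.37,-0.09],"rotation":[0,0,-1.6],"fingers":-1}]'
cat > st.py <<'E'
from m import *
from scipy.spatial.transform import Rotation as Ro
s=arm.observe(); R=Ro.from_rotvec(s["ee_rot"]).as_matrix(); p=s["position"]
print("t",s["clock"],"pos",p.round(4),"zax",R[:,2].round(3),"yaw",np.degrees(np.arctan2(R[1,0],R[0,0])).round(2),"j",np.round(s["joints"],2),"F",np.round(s["force"],2),"M",np.round(s["ft_torque"],3),"w",round(s["width"],4))
def to(x,y,z): print("dp tool",(R.T@(np.array([x,y,z])-p)).round(4))
E
python3 -c "
from st import *
to(.532,.097,.26)"
```

```text
clock: 1.35
position: [0.4311, -0.104, 0.2798]
ee_rot: [-3.085, -0.59, 0.001]
force: [1.0, -0.6, -0.7]
width: 0.999
t 1.35 pos [ 0.4311 -0.104   0.2798] zax [-0.001  0.001 -1.   ] yaw 21.67 j [ 0.61  0.11 -0.54  1.81  0.06  1.24  0.44] F [ 0.99 -0.59 -0.75] M [-0.051 -0.179  0.024] w 0.9991
dp tool [ 0.168  -0.1495  0.0199]
```

```bash
python3 -m pendant '[{"dp":[0.03,-0.03,0],"rotation":[0,0,-0.18],"fingers":-1},{"dp":[0.06,-0.055,0],"rotation":[0,0,-0.36],"fingers":-1},{"dp":[0.09,-0.08,0],"rotation":[0,0,-0.54],"fingers":-1},{"dp":[0.12,-0.107,0],"rotation":[0,0,-0.72],"fingers":-1},{"dp":[0.15,-0.133,0],"rotation":[0,0,-0.9],"fingers":-1},{"dp":[0.168,-0.15,0],"rotation":[0,0,-1.08],"fingers":-1},{"dp":[0.168,-0.15,0.01],"rotation":[0,0,-1.26],"fingers":-1},{"dp":[0.168,-0.15,0.02],"rotation":[0,0,-1.42],"fingers":-1},{"dp":[0.168,-0.15,0.02],"rotation":[0,0,-1.42],"fingers":-1},{"dp":[0.168,-0.15,0.02],"rotation":[0,0,-1.42],"fingers":-1}]'
python3 - <<'E'
from st import *
to(.532,.097,.143)
for n,b in(("top",(195,135,315,245)),("scene",(230,150,370,260))):
    im=arm.get_image(n); x0,y0,x1,y1=b
    cv2.imwrite(f"pics/{n}1.png",cv2.resize(im[y0:y1,x0:x1],None,fx=5,fy=5,interpolation=2))
E
```

```text
clock: 2.6
position: [0.5318, 0.0974, 0.2601]
ee_rot: [-1.959, -2.454, -0.001]
force: [0.5, -0.2, -0.9]
width: 1.002
t 2.6 pos [0.5318 0.0974 0.2601] zax [-0.001  0.001 -1.   ] yaw 102.81 j [ 0.36  0.37 -0.87  1.62  0.29  1.29  1.24] F [ 0.53 -0.15 -0.92] M [ 0.125 -0.11  -0.005] w 1.0025
dp tool [-5.000e-04  1.000e-04  1.171e-01]
```

View pics/top1.png

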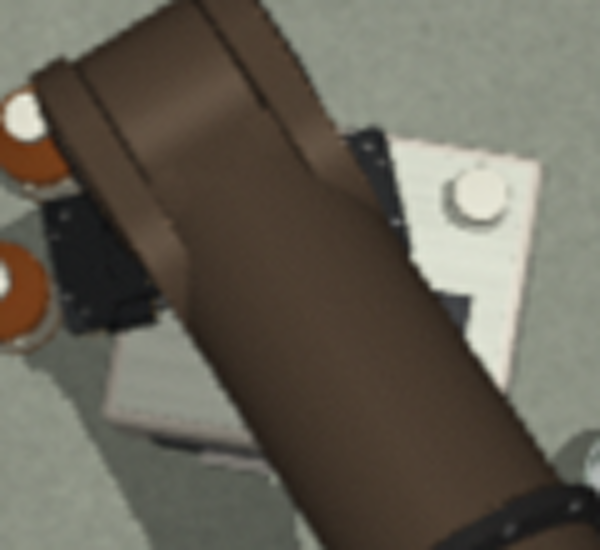

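View pics/scene1.png

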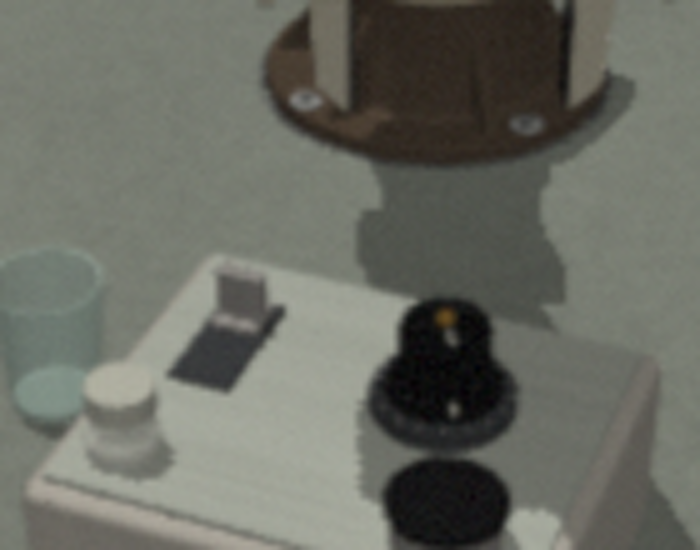

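The gripper is centred over the dial and the jar, hopper and tab are clear of the fingers. I'll descend and grip lightly.

```bash
python3 -m pendant '[{"dp":[0,0,0.04],"rotation":[0,0,0],"fingers":-1},{"dp":[0,0,0.08],"rotation":[0,0,0],"fingers":-1},{"dp":[0,0,0.11],"rotation":[0,0,0],"fingers":-1},{"dp":[0,0,0.116],"rotation":[0,0,0],"fingers":-1},{"dp":[0,0,0.116],"rotation":[0,0,0],"fingers":-1}]' 15 && python3 -c "import st"
python3 -m pendant '[{"dp":[0,0,0],"rotation":[0,0,0],"fingers":1},{"dp":[0,0,0],"rotation":[0,0,0],"fingers":1},{"dp":[0,0,0],"rotation":[0,0,0],"fingers":1},{"dp":[0,0,0],"rotation":[0,0,0],"fingers":1},{"dp":[0,0,0],"rotation":[0,0,0],"fingers":1},{"dp":[0,0,0],"rotation":[0,0,0],"fingers":1}]' 15 && python3 -c "import st"
```

```text
clock: 3.32
position: [0.5324, 0.0979, 0.1451]
ee_rot: [-1.959, -2.456, -0.002]
force: [0.3, 0.4, 1.0]
width: 1.001
t 3.325 pos [0.5324 0.0979 0.1451] zax [ 0.001  0.001 -1.   ] yaw 102.85 j [ 0.32  0.47 -0.82  1.79  0.39  1.05  1.15] F [0.31 0.37 0.98] M [ 0.057 -0.111  0.012] w 1.0012
clock: 4.08
position: [0.5324, 0.0978, 0.1451]
ee_rot: [-1.959, -2.456, -0.002]
force: [0.3, -0.5, -0.3]
width: 0.396
t 4.075 pos [0.5324 0.0978 0.1451] zax [ 0.001  0.001 -1.   ] yaw 102.85 j [ 0.32  0.47 -0.82  1.79  0.39  1.05  1.15] F [ 0.34 -0.46 -0.29] M [ 0.137 -0.145  0.024] w 0.396
```

Width reads 0.396, which is 36 mm, but the grip should be 44 mm. I'll let the fingers settle and look.

```bash

python3 -m pendant '[{"dp":[0,0,0],"rotation":[0,0,0],"fingers":1},{"dp":[0,0,0],"rotation":[0,0,0],"fingers":1}]' 15 && python3 -c "
from st import *
im=arm.get_image('scene')
cv2.imwrite('pics/s2.png',cv2.resize(im[150:260,230:370],None,fx=5,fy=5,interpolation=2))"
```

```text
clock: 4.32
position: [0.5323, 0.0979, 0.1451]
ee_rot: [-1.959, -2.456, -0.002]
force: [0.5, 0.9, 0.3]
width: 0.175
t 4.325 pos [0.5323 0.0979 0.1451] zax [ 0.001  0.001 -1.   ] yaw 102.85 j [ 0.32  0.47 -0.82  1.79  0.39  1.05  1.15] F [0.47 0.89 0.3 ] M [ 0.088 -0.144 -0.044] w 0.1753
```

View pics/s2.png

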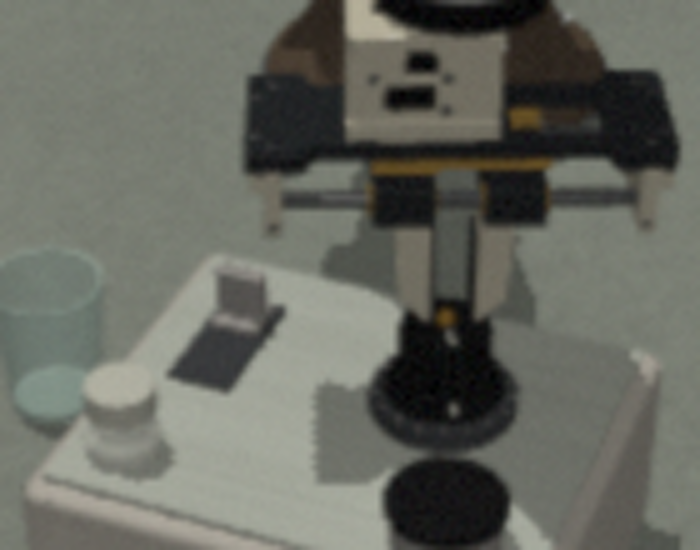

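```bash
python3 - <<'E'
from st import *
q=lambda n,X,b,f=5:((proj(n,X)-b)*f).round(1)
print("TCP",q("scene",[p,p+[0,0,.05]],[230,150]))
print("dial pin .176, skirt",q("scene",[[.532,.097,.176],[.532,.097,.138],[.532,.097,.12]],[230,150]))
P=onz("top",[[245.2,193.4]],.176); print(P, q("scene",P,[230,150]))
# table check: base at origin
print("base",q("scene",[[0,0,0]],[0,0],1),q("top",[[0,0,0]],[0,0],1))
print(q("top",[[.2104,-.588,.19]],[0,0],1),q("scene",[[.2104,-.588,.19]],[0,0],1))
E
```

```text
t 4.375 pos [0.5324 0.0978 0.1451] zax [ 0.001  0.001 -1.   ] yaw 102.85 j [ 0.32  0.47 -0.82  1.79  0.39  1.05  1.15] F [0.81 0.01 0.53] M [ 0.115 -0.199 -0.013] w 0.134
TCP [[445.9 364.1]
 [448.8 280.4]]
dial pin .176, skirt [[446.1 312.4]
 [443.9 375. ]
 [442.9 403.7]]
[[0.5306195  0.09733052 0.176     ]] [[447.2 310.8]]
base [[316.3 164. ]] [[276.6 357.1]]
[[470.2 296.1]] [[131.4 127.7]]
```

Nothing was gripped: the width keeps falling. The fingers are either behind the dial or above it, so I'll look closer.

```bash

python3 -m pendant '[{"dp":[0,0,0],"rotation":[0,0,0],"fingers":1},{"dp":[0,0,0],"rotation":[0,0,0],"fingers":1}]' 15 && python3 -c "
from st import *
im=arm.get_image('scene')
cv2.imwrite('pics/s3.png',cv2.resize(im[175:250,275:365],None,fx=8,fy=8,interpolation=2))
cv2.imwrite('pics/t3.png',cv2.resize(arm.get_image('top')[125:245,195:335],None,fx=5,fy=5,interpolation=2))"
```

```text
clock: 4.62
position: [0.5323, 0.0979, 0.1451]
ee_rot: [-1.959, -2.456, -0.002]
force: [-0.1, 1.2, 0.2]
width: 0.004
t 4.625 pos [0.5323 0.0979 0.1451] zax [ 0.001  0.001 -1.   ] yaw 102.85 j [ 0.32  0.47 -0.82  1.79  0.39  1.05  1.15] F [-0.11  1.18  0.21] M [ 0.158 -0.142  0.007] w 0.0038
```

View pics/s3.png

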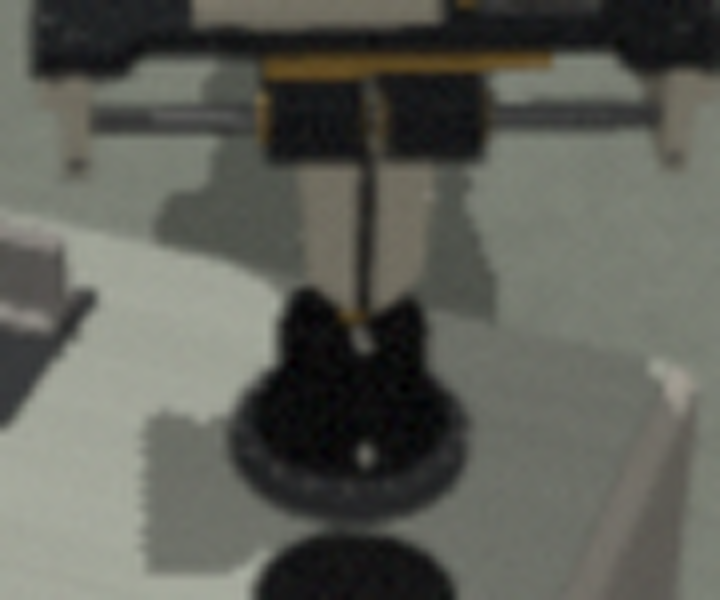

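View pics/t3.png

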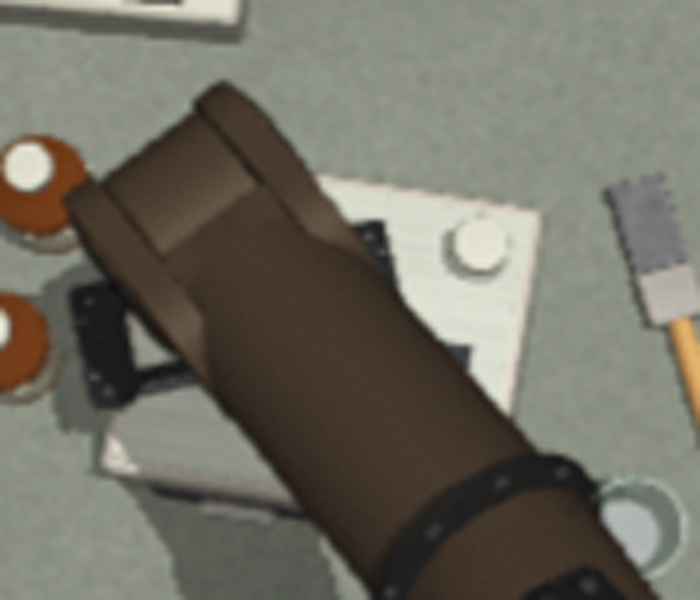

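```bash
python3 - <<'E'
from st import *
q=lambda X:((proj("scene",X)-[275,175]+.5)*8-.5).round(0)
c=np.array([.532,.097])
for z in(.172,):
  print([ (a,q([[c[0]+.022*np.cos(np.radians(a)),c[1]+.022*np.sin(np.radians(a)),z]])[0].tolist()) for a in range(0,360,30)])
print("pin",q([[*c,.176]]),"tcp",q([p]))
for h in(0,.02,.04,.066,.08):print(h,q([p+[0,0,h]]),"B",q([p+[-.035,0,h]]))
im=cv2.imread("pics/s3.png")
print(im[240:345:8,355],"\n", im[270:345:8,320].mean(1),im[270:345:8,400].mean(1))
E
```

```text
t 4.725 pos [0.5323 0.0978 0.1451] zax [ 0.001  0.001 -1.   ] yaw 102.85 j [ 0.32  0.47 -0.82  1.79  0.39  1.05  1.15] F [ 0.02  0.15 -0.45] M [ 0.08  -0.17   0.014] w 0.0082
[(0, [344.0, 357.0]), (30, [383.0, 356.0]), (60, [414.0, 344.0]), (90, [430.0, 323.0]), (120, [426.0, 301.0]), (150, [403.0, 282.0]), (180, [369.0, 272.0]), (210, [332.0, 273.0]), (240, [301.0, 285.0]), (270, [285.0, 305.0]), (300, [287.0, 328.0]), (330, [309.0, 347.0])]
pin [[357. 303.]] tcp [[357. 386.]]
0 [[357. 386.]] B [[376. 319.]]
0.02 [[359. 333.]] B [[378. 267.]]
0.04 [[361. 280.]] B [[380. 214.]]
0.066 [[363. 208.]] B [[383. 143.]]
0.08 [[364. 168.]] B [[384. 104.]]
[[68 77 77]
 [66 76 78]
 [67 76 78]
 [66 74 76]
 [65 73 77]
 [67 77 79]
 [68 74 78]
 [67 71 75]
 [61 69 75]
 [42 65 76]
 [34 56 67]
 [55 63 67]
 [68 74 74]
 [59 63 63]] 
 [106.33333333 104.          86.66666667  50.33333333  21.33333333
  12.           8.33333333  14.66666667  18.66666667  17.        ] [106.33333333 107.         101.33333333  77.33333333  40.33333333
  15.66666667  15.33333333  18.33333333  12.66666667  15.66666667]
```

```bash
python3 - <<'E'
import cv2
a=cv2.imread("pics/scene0.png")[60:150,80:180]; cv2.imwrite("pics/g0.png",cv2.resize(a,None,fx=6,fy=6,interpolation=2))
a=cv2.imread("pics/top0.png")[250:340,440:540]; cv2.imwrite("pics/g1.png",cv2.resize(a,None,fx=6,fy=6,interpolation=2))
E
```

```text
(no output)
```

View pics/g0.png

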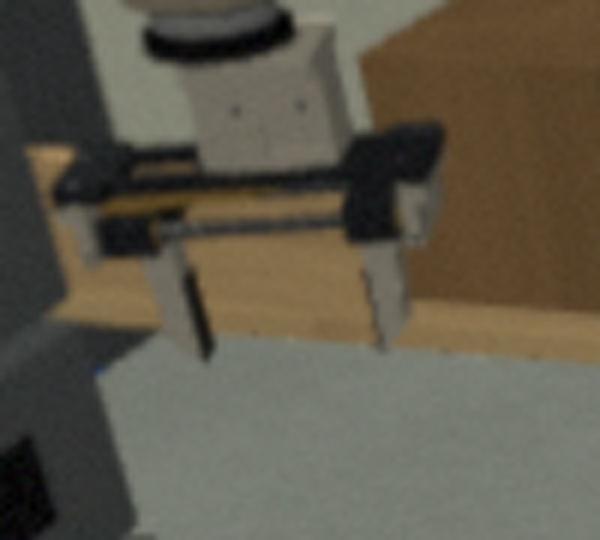

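View pics/g1.png

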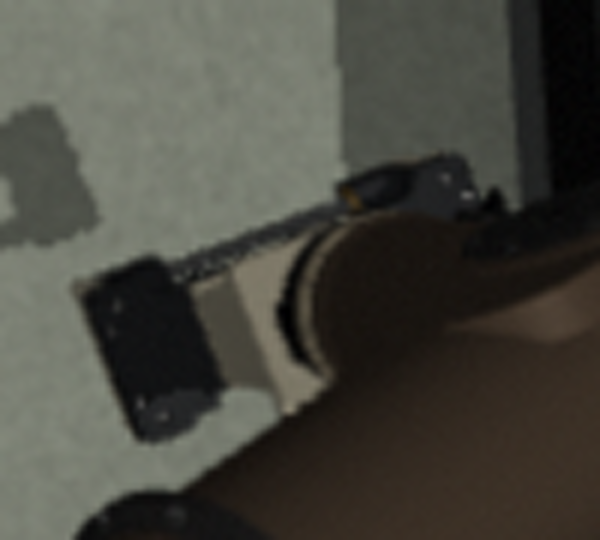

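```bash
python3 - <<'E'
from m import *
p0=np.array([.21043,-.58788,.18925])
for h in(0,.02,.03,.04,.05):print(h,proj("scene",[p0+[0,0,h]]), ((proj("top",[p0+[0,0,h]])-[440,250])*6).round())
E
```

```text
0 [[131.50909038 127.93571184]] [[180. 276.]]
0.02 [[130.11329205 122.33388291]] [[197. 279.]]
0.03 [[129.40713932 119.49821754]] [[205. 280.]]
0.04 [[128.69540372 116.6390243 ]] [[213. 281.]]
0.05 [[127.97802389 113.7560279 ]] [[222. 283.]]
```

The fingertips sit about 33 mm higher than reported. In scene0 the tips are at (129.6,118.4), where the reported TCP would project to (131.5,128). In the latest view the shut tips end at the pin's height, and they closed with no contact. So the height error is purely vertical. I'll reopen, go lower in steps and watch the force.

```bash
python3 -m pendant '[{"dp":[0,0,-0.004],"rotation":[0,0,0],"fingers":-1},{"dp":[0,0,-0.004],"rotation":[0,0,0],"fingers":-1},{"dp":[0,0,-0.004],"rotation":[0,0,0],"fingers":-1},{"dp":[0,0,-0.004],"rotation":[0,0,0],"fingers":-1},{"dp":[0,0,-0.004],"rotation":[0,0,0],"fingers":-1},{"dp":[0,0,-0.004],"rotation":[0,0,0],"fingers":-1},{"dp":[0,0,-0.004],"rotation":[0,0,0],"fingers":-1},{"dp":[0,0,-0.004],"rotation":[0,0,0],"fingers":-1},{"dp":[0,0,-0.004],"rotation":[0,0,0],"fingers":-1},{"dp":[0,0,-0.004],"rotation":[0,0,0],"fingers":-1},{"dp":[0,0,0.008],"rotation":[0,0,0],"fingers":-1},{"dp":[0,0,0.018],"rotation":[0,0,0],"fingers":-1},{"dp":[0,0,0.018],"rotation":[0,0,0],"fingers":-1}]' 15; python3 -c "
from st import *
im=arm.get_image('scene')
cv2.imwrite('pics/s4.png',cv2.resize(im[160:250,270:370],None,fx=6,fy=6,interpolation=2))"
```

```text
clock: 6.35
position: [0.5315, 0.0975, 0.1258]
ee_rot: [-1.958, -2.455, 0.001]
force: [0.1, -0.3, 0.4]
width: 0.998
t 6.35 pos [0.5315 0.0975 0.1258] zax [-0.002  0.001 -1.   ] yaw 102.86 j [ 0.3   0.49 -0.81  1.81  0.41  1.02  1.13] F [ 0.11 -0.33  0.42] M [ 0.09  -0.167  0.072] w 0.9984
```

View pics/s4.png

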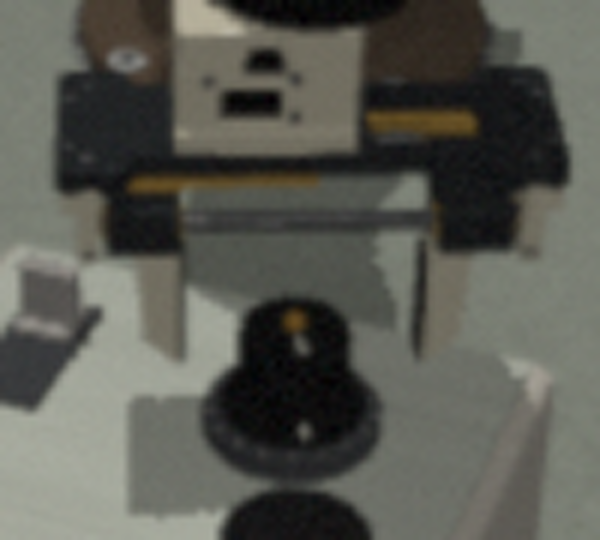

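```bash
python3 - <<'E'
from st import *
q=lambda X:((proj("scene",X)-[270,160]+.5)*6-.5).round(0)
for z in(.126,.14,.15,.16,.17):
  print(z,[q([p*[1,1,0]+[0,0,z]+s*.046*R[:,0]])[0].tolist() for s in(1,-1)])
  print("   inner edges y+-9.5",[q([p*[1,1,0]+[0,0,z]+s*.046*R[:,0]+t*.0095*R[:,1]])[0].tolist() for s in(1,-1) for t in (1,-1)])
E
```

```text
t 6.4 pos [0.5319 0.0978 0.1264] zax [-0.001  0.001 -1.   ] yaw 102.86 j [ 0.3   0.49 -0.81  1.81  0.41  1.02  1.13] F [ 0.26 -0.21  0.25] M [ 0.15  -0.143  0.   ] w 0.9993
0.126 [[409.0, 415.0], [184.0, 417.0]]
   inner edges y+-9.5 [[411.0, 429.0], [407.0, 400.0], [185.0, 431.0], [184.0, 402.0]]
0.14 [[411.0, 388.0], [184.0, 390.0]]
   inner edges y+-9.5 [[413.0, 402.0], [408.0, 373.0], [185.0, 404.0], [184.0, 376.0]]
0.15 [[412.0, 368.0], [184.0, 370.0]]
   inner edges y+-9.5 [[414.0, 382.0], [410.0, 354.0], [185.0, 385.0], [184.0, 356.0]]
0.16 [[413.0, 348.0], [184.0, 351.0]]
   inner edges y+-9.5 [[415.0, 363.0], [411.0, 334.0], [185.0, 365.0], [184.0, 337.0]]
0.17 [[415.0, 328.0], [184.0, 331.0]]
   inner edges y+-9.5 [[417.0, 343.0], [412.0, 314.0], [185.0, 345.0], [184.0, 317.0]]
```

The tips are at about z 0.158 while the report says 0.126, so the 32 mm offset is confirmed. Down another 16 mm, then close.

```bash
python3 -m pendant '[{"dp":[0,0,0.008],"rotation":[0,0,0],"fingers":-1},{"dp":[0,0,0.015],"rotation":[0,0,0],"fingers":-0.5},{"dp":[0,0,0.015],"rotation":[0,0,0],"fingers":1},{"dp":[0,0,0.015],"rotation":[0,0,0],"fingers":1},{"dp":[0,0,0.015],"rotation":[0,0,0],"fingers":1},{"dp":[0,0,0.015],"rotation":[0,0,0],"fingers":1},{"dp":[0,0,0.015],"rotation":[0,0,0],"fingers":1},{"dp":[0,0,0.015],"rotation":[0,0,0],"fingers":1},{"dp":[0,0,0.015],"rotation":[0,0,0],"fingers":1}]' 15; python3 -c "
from st import *
im=arm.get_image('scene')
cv2.imwrite('pics/s5.png',cv2.resize(im[160:250,270:370],None,fx=6,fy=6,interpolation=2))"
```

```text
clock: 7.52
position: [0.5325, 0.0963, 0.1117]
ee_rot: [1.96, 2.455, -0.001]
force: [0.1, -5.3, 3.9]
width: 0.477
t 7.525 pos [0.5325 0.0963 0.1117] zax [-0.    -0.001 -1.   ] yaw 102.78 j [ 0.3   0.51 -0.8   1.83  0.43  0.99  1.11] F [ 0.07 -5.26  3.87] M [-1.03  -0.25  -0.007] w 0.4769
```

View pics/s5.png

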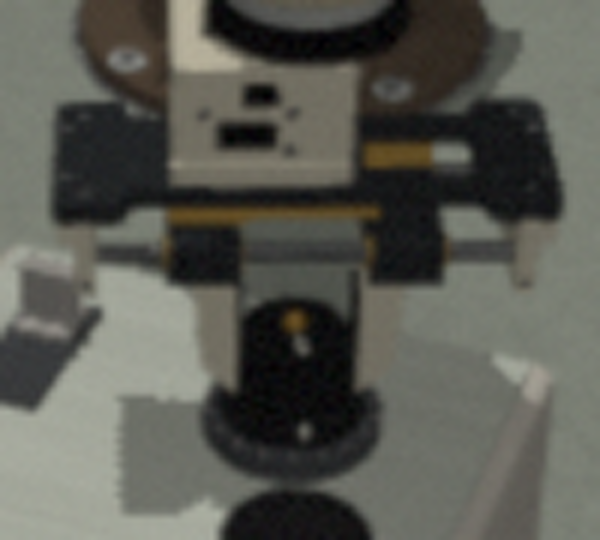

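The dial is gripped: width 0.477 is 43.9 mm, matching its 44 mm diameter. There's a 5 N side load, which should relax once I re-zero at the measured pose. I'll turn clockwise 60° first, since the stop is at least 80° away.

```bash
python3 -m pendant '[{"dp":[0,0,0],"rotation":[0,0,0],"fingers":1},{"dp":[0,0,0],"rotation":[0,0,0],"fingers":1}]' ; python3 -c "import st"
python3 -m pendant '[{"dp":[0,0,0],"rotation":[0,0,0.105],"fingers":1},{"dp":[0,0,0],"rotation":[0,0,0.21],"fingers":1},{"dp":[0,0,0],"rotation":[0,0,0.315],"fingers":1},{"dp":[0,0,0],"rotation":[0,0,0.42],"fingers":1},{"dp":[0,0,0],"rotation":[0,0,0.525],"fingers":1},{"dp":[0,0,0],"rotation":[0,0,0.63],"fingers":1},{"dp":[0,0,0],"rotation":[0,0,0.735],"fingers":1},{"dp":[0,0,0],"rotation":[0,0,0.84],"fingers":1},{"dp":[0,0,0],"rotation":[0,0,0.945],"fingers":1},{"dp":[0,0,0],"rotation":[0,0,1.05],"fingers":1},{"dp":[0,0,0],"rotation":[0,0,1.05],"fingers":1}]' ; python3 -c "
from st import *
im=arm.get_image('scene')
cv2.imwrite('pics/s6.png',cv2.resize(im[160:250,270:370],None,fx=6,fy=6,interpolation=2))
import st;s=arm.observe();print(s['ft_torque'],s['force'])"
```

```text
clock: 7.82
position: [0.5325, 0.0962, 0.1118]
ee_rot: [1.96, 2.454, -0.001]
force: [0.3, -2.6, 1.7]
width: 0.473
t 7.825 pos [0.5325 0.0962 0.1118] zax [ 0.    -0.001 -1.   ] yaw 102.78 j [ 0.3   0.51 -0.8   1.83  0.43  0.99  1.11] F [ 0.29 -2.63  1.69] M [-0.211 -0.118 -0.002] w 0.4732
clock: 9.2
position: [0.5322, 0.0948, 0.1118]
ee_rot: [2.926, 1.138, -0.002]
force: [-1.5, -5.5, 3.1]
width: 0.478
t 9.2 pos [0.5322 0.0948 0.1118] zax [-0.001 -0.003 -1.   ] yaw 42.49 j [ 0.12  0.44 -0.54  1.84  0.28  0.94  0.2 ] F [-1.46 -5.51  3.09] M [-1.161  0.047  0.019] w 0.4779
[-1.14899318  0.05195615 -0.00732183] [-0.80234738 -5.7422409   3.05669889]
```

View pics/s6.png

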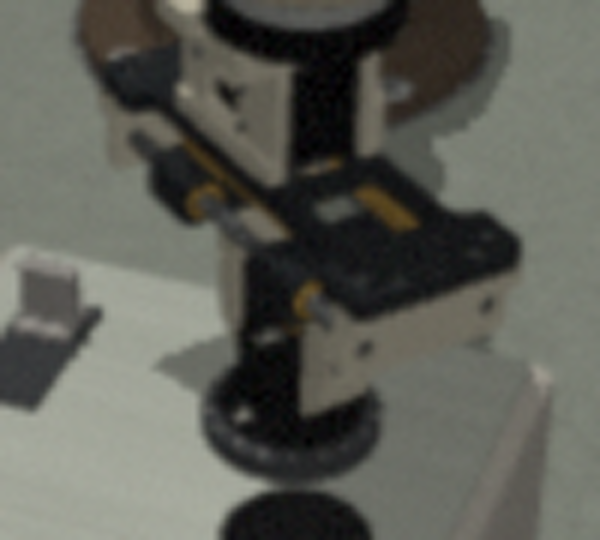

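The skirt mark moved with the tool, from (305,430) to (245,412), and torque about z is near zero at the click. Candidate stops are at tool yaw 22.8, 2.8, -17.2, -37.2 and -57.2. I'll go 3° past each one and read the torque.

```bash
cat > tq.py <<'E'
from st import *
a=[]
for i in range(3):
    arm.get_image("scene"); a.append(arm.observe()["ft_torque"][2])
print("Mz",np.round(a,3),np.mean(a).round(3))
E
python3 -m pendant '[{"dp":[-0.0007,0.0007,0],"rotation":[0,0,0],"fingers":1},{"dp":[-0.0007,0.0007,0],"rotation":[0,0,0.08],"fingers":1},{"dp":[-0.0007,0.0007,0],"rotation":[0,0,0.16],"fingers":1},{"dp":[-0.0007,0.0007,0],"rotation":[0,0,0.24],"fingers":1},{"dp":[-0.0007,0.0007,0],"rotation":[0,0,0.32],"fingers":1},{"dp":[-0.0007,0.0007,0],"rotation":[0,0,0.36],"fingers":1},{"dp":[-0.0007,0.0007,0],"rotation":[0,0,0.395],"fingers":1},{"dp":[-0.0007,0.0007,0],"rotation":[0,0,0.395],"fingers":1}]'; python3 tq.py
```

```text
clock: 10.25
position: [0.5319, 0.0941, 0.1118]
ee_rot: [3.091, 0.544, -0.002]
force: [-2.3, -0.3, 2.6]
width: 0.473
t 10.25 pos [0.5319 0.0941 0.1118] zax [-0.001 -0.003 -1.   ] yaw 19.98 j [ 0.06  0.42 -0.44  1.85  0.23  0.92 -0.14] F [-2.31 -0.26  2.62] M [0.097 0.319 0.147] w 0.4729
Mz [0.231 0.174 0.208] 0.204
```

Mz is 0.20 N m at 2.8° past the first candidate, more than a click takes, so this may be the stop. I'll add 1.2° to confirm: the stop would give about +0.1.

```bash
python3 -m pendant '[{"dp":[0,0,0],"rotation":[0,0,0.01],"fingers":1},{"dp":[0,0,0],"rotation":[0,0,0.02],"fingers":1},{"dp":[0,0,0],"rotation":[0,0,0.02],"fingers":1}]'; python3 tq.py
```

```text
clock: 10.78
position: [0.5319, 0.0941, 0.1118]
ee_rot: [3.097, 0.514, -0.002]
force: [-2.8, -0.0, 4.0]
width: 0.477
t 10.775 pos [0.5319 0.0941 0.1118] zax [-0.001 -0.003 -1.   ] yaw 18.84 j [ 0.05  0.42 -0.44  1.85  0.22  0.92 -0.16] F [-2.77 -0.03  4.01] M [0.063 0.405 0.334] w 0.4773
Mz [0.314 0.301 0.251] 0.289
```

Torque rose 0.09 N m for 1.15°, i.e. about 5 N m/rad. That is the carrier stiffness, so the dial is at its stop with about 0.29 N m held. Unloaded stop yaw is about 22.5°. Now back off to yaw 142.5, which is -2.158 rad from here.

```bash
python3 -m pendant '[{"dp":[0,0,0],"rotation":[0,0,-0.06],"fingers":1},{"dp":[0,0,0],"rotation":[0,0,-0.2],"fingers":1},{"dp":[0,0,0],"rotation":[0,0,-0.34],"fingers":1},{"dp":[0,0,0],"rotation":[0,0,-0.48],"fingers":1},{"dp":[0,0,0],"rotation":[0,0,-0.62],"fingers":1},{"dp":[0,0,0],"rotation":[0,0,-0.76],"fingers":1},{"dp":[0,0,0],"rotation":[0,0,-0.9],"fingers":1},{"dp":[0,0,0],"rotation":[0,0,-1.04],"fingers":1},{"dp":[0,0,0],"rotation":[0,0,-1.18],"fingers":1},{"dp":[0,0,0],"rotation":[0,0,-1.32],"fingers":1},{"dp":[0,0,0],"rotation":[0,0,-1.46],"fingers":1},{"dp":[0,0,0],"rotation":[0,0,-1.6],"fingers":1},{"dp":[0,0,0],"rotation":[0,0,-1.74],"fingers":1},{"dp":[0,0,0],"rotation":[0,0,-1.88],"fingers":1},{"dp":[0,0,0],"rotation":[0,0,-2.0],"fingers":1},{"dp":[0,0,0],"rotation":[0,0,-2.1],"fingers":1},{"dp":[0,0,0],"rotation":[0,0,-2.158],"fingers":1},{"dp":[0,0,0],"rotation":[0,0,-2.158],"fingers":1},{"dp":[0,0,0],"rotation":[0,0,-2.158],"fingers":1}]'; python3 tq.py
```

```text
clock: 13.3
position: [0.5318, 0.0966, 0.1118]
ee_rot: [-1.008, -2.974, -0.001]
force: [-1.0, 6.7, 0.7]
width: 0.475
t 13.3 pos [0.5318 0.0966 0.1118] zax [-0.001  0.001 -1.   ] yaw 142.55 j [ 0.4   0.57 -0.97  1.82  0.54  1.04  1.71] F [-0.95  6.66  0.68] M [1.825 0.532 0.01 ] w 0.475
Mz [0.019 0.014 0.019] 0.017
```

Mz is about 0 at yaw 142.55, so the dial sits on a click. Relax the side load, open and rise.

```bash
python3 -m pendant '[{"dp":[0,0,0],"rotation":[0,0,0],"fingers":1},{"dp":[0,0,0],"rotation":[0,0,0],"fingers":1},{"dp":[0,0,0],"rotation":[0,0,0],"fingers":-1},{"dp":[0,0,0],"rotation":[0,0,0],"fingers":-1},{"dp":[0,0,0],"rotation":[0,0,0],"fingers":-1},{"dp":[0,0,0],"rotation":[0,0,0],"fingers":-1},{"dp":[0,0,0],"rotation":[0,0,0],"fingers":-1},{"dp":[0,0,-0.02],"rotation":[0,0,0],"fingers":-1},{"dp":[0,0,-0.06],"rotation":[0,0,0],"fingers":-1},{"dp":[0,0,-0.1],"rotation":[0,0,0],"fingers":-1},{"dp":[0,0,-0.1],"rotation":[0,0,0],"fingers":-1}]'; python3 -c "
from st import *
im=arm.get_image('scene');cv2.imwrite('pics/scene7.png',im)
cv2.imwrite('pics/s7.png',cv2.resize(im[160:250,270:370],None,fx=6,fy=6,interpolation=2))"
```

```text
clock: 14.82
position: [0.5337, 0.0979, 0.2162]
ee_rot: [1.007, 2.971, 0.007]
force: [1.1, -0.7, -0.9]
width: 1.001
t 14.825 pos [0.5337 0.0979 0.2162] zax [ 0.005  0.003 -1.   ] yaw 142.56 j [ 0.46  0.47 -1.04  1.69  0.43  1.23  1.81] F [ 1.09 -0.67 -0.86] M [ 0.16  -0.115  0.013] w 1.0006
```

View pics/s7.png

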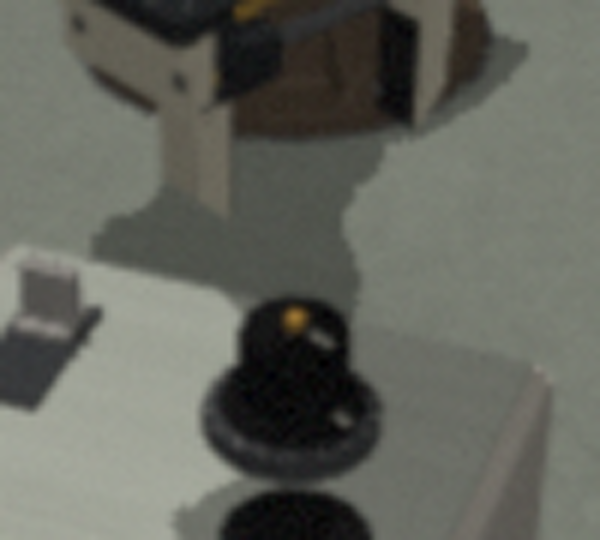

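```bash
python3 - <<'E'
from m import *
f=lambda u,b:onz("scene",(np.array([u])+.5)/6-.5+b,.138)[0,:2]
c=np.array([.531,.0955])
L=[("start",(305,430)),("60cw",(245,412)),("now",(344,418))]
for n,u in L:
    P=f(u,[270,160])-c; print(n,P.round(4),np.hypot(*P).round(4),np.degrees(np.arctan2(P[1],P[0])).round(1))
g=lambda u:onz("scene",(np.array([u])+.5)/6-.5+[270,160],.172)[0,:2]
pc=onz("scene",(np.array([(295,320)])+.5)/6-.5+[270,160],.176)[0,:2]
for n,u in(("start",(303,344)),("now",(323,339))):
    P=g(u)-pc; print(n,P.round(4),np.degrees(np.arctan2(P[1],P[0])).round(1))
# tab
print("tab top edge ctr",onz("scene",(np.array([(50,257),(22,252),(80,262)])+.5)/6-.5+[270,160],.154))
print("tab foot front(+x face) ",onz("scene",(np.array([(45,330),(17,322),(72,337)])+.5)/6-.5+[270,160],.128))
E
```

```text
start [0.0242 0.0095] 0.026 21.4
60cw [ 0.0179 -0.0161] 0.024 -42.0
now [0.0134 0.0235] 0.027 60.4
start [0.0098 0.005 ] 27.1
now [0.0049 0.0122] 68.2
tab top edge ctr [[ 0.48104152 -0.01864675  0.154     ]
 [ 0.47986659 -0.03138997  0.154     ]
 [ 0.48203295 -0.00514865  0.154     ]]
tab foot front(+x face)  [[ 0.49865524 -0.01718658  0.128     ]
 [ 0.49553802 -0.03046568  0.128     ]
 [ 0.50113687 -0.00462313  0.128     ]]
```

The marks give a net turn of +39° on the skirt and +41° on the top. Expected is -80 + 120 = +40°, so the six-click back-off is confirmed. Next is the lock tab at about (0.483,-0.018). I'll close the fingers, align the jaws across the track and come down on the robot side.

```bash
python3 -c "
from st import *
to(.4386,-.0104,.216)"
```

```text
t 14.875 pos [0.5328 0.0971 0.2141] zax [ 0.003  0.002 -1.   ] yaw 142.55 j [ 0.46  0.47 -1.04  1.69  0.43  1.23  1.81] F [-0.16 -0.36 -0.35] M [ 0.136 -0.059  0.007] w 0.9987
dp tool [ 0.0094 -0.1426 -0.0023]
```

```bash
python3 -m pendant '[{"dp":[0,-0.02,0],"rotation":[0,0,0.12],"fingers":1},{"dp":[0.002,-0.04,0],"rotation":[0,0,0.26],"fingers":1},{"dp":[0.004,-0.06,0],"rotation":[0,0,0.4],"fingers":1},{"dp":[0.006,-0.08,0],"rotation":[0,0,0.54],"fingers":1},{"dp":[0.008,-0.1,0],"rotation":[0,0,0.68],"fingers":1},{"dp":[0.009,-0.12,0],"rotation":[0,0,0.82],"fingers":1},{"dp":[0.009,-0.142,0],"rotation":[0,0,0.96],"fingers":1},{"dp":[0.009,-0.142,0],"rotation":[0,0,1.086],"fingers":1},{"dp":[0.009,-0.142,0],"rotation":[0,0,1.086],"fingers":1},{"dp":[0.009,-0.142,0],"rotation":[0,0,1.086],"fingers":1},{"dp":[0.009,-0.142,0.05],"rotation":[0,0,1.086],"fingers":1},{"dp":[0.009,-0.142,0.07],"rotation":[0,0,1.086],"fingers":1},{"dp":[0.009,-0.142,0.07],"rotation":[0,0,1.086],"fingers":1}]'; python3 -c "
from st import *
im=arm.get_image('scene')
cv2.imwrite('pics/s8.png',cv2.resize(im[160:260,250:370],None,fx=6,fy=6,interpolation=2))"
```

```text
clock: 16.5
position: [0.4383, -0.0097, 0.1425]
ee_rot: [-2.396, -2.028, -0.002]
force: [1.1, 0.0, 1.1]
width: 0.005
t 16.5 pos [ 0.4383 -0.0097  0.1425] zax [-0.     0.003 -1.   ] yaw 80.48 j [ 0.59  0.29 -0.83  2.02  0.27  0.94  1.03] F [1.08 0.02 1.11] M [ 0.062 -0.151 -0.005] w 0.0049
```

View pics/s8.png

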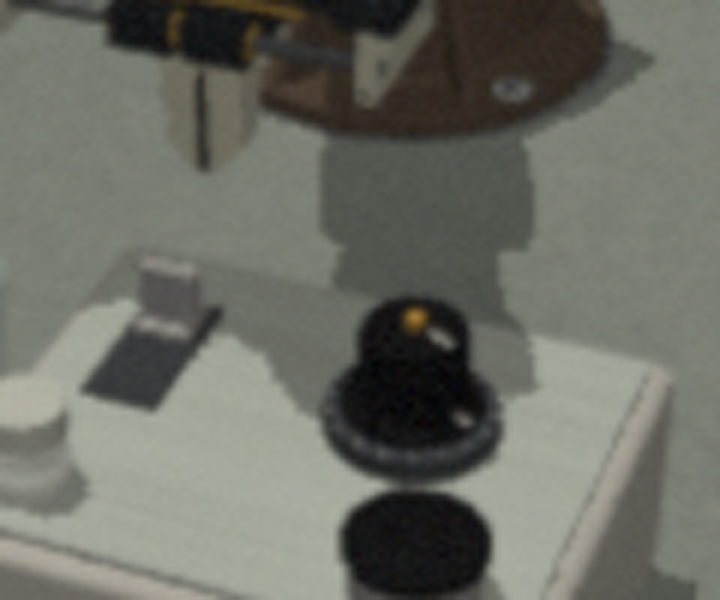

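```bash
python3 -m pendant '[{"dp":[0,0,0.02],"rotation":[0,0,0],"fingers":1},{"dp":[0,0,0.036],"rotation":[0,0,0],"fingers":1},{"dp":[0,0.01,0.036],"rotation":[0,0,0],"fingers":1},{"dp":[0,0.02,0.036],"rotation":[0,0,0],"fingers":1},{"dp":[0,0.027,0.036],"rotation":[0,0,0],"fingers":1},{"dp":[0,0.033,0.036],"rotation":[0,0,0],"fingers":1},{"dp":[0,0.039,0.036],"rotation":[0,0,0],"fingers":1},{"dp":[0,0.045,0.036],"rotation":[0,0,0],"fingers":1}]'; python3 -c "
from st import *
im=arm.get_image('scene')
cv2.imwrite('pics/s9.png',cv2.resize(im[160:260,250:370],None,fx=6,fy=6,interpolation=2))"
```

```text
clock: 17.55
position: [0.4838, -0.017, 0.1077]
ee_rot: [-2.398, -2.028, -0.004]
force: [-3.2, 0.1, 2.3]
width: 0.004
t 17.55 pos [ 0.4838 -0.017   0.1077] zax [ 0.001  0.002 -1.   ] yaw 80.46 j [ 0.53  0.41 -0.77  1.97  0.36  0.9   0.97] F [-3.23  0.12  2.3 ] M [0.232 0.442 0.027] w 0.0042
```

View pics/s9.png

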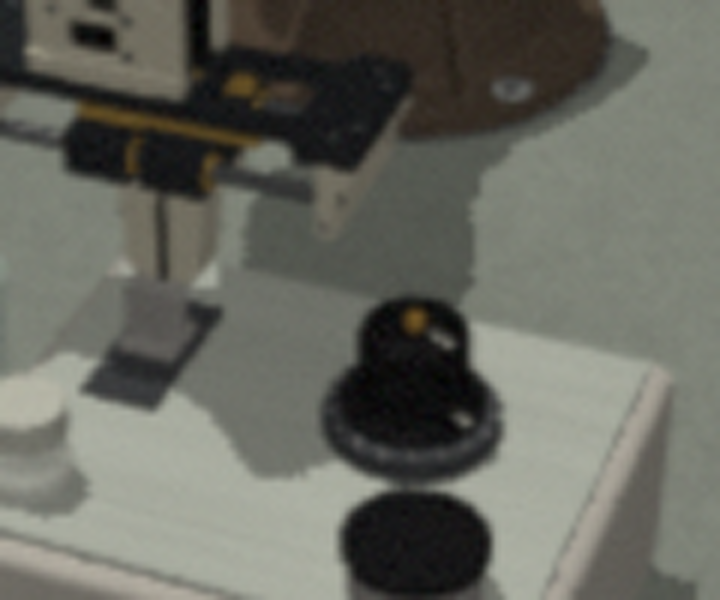

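The tab is moving along its track, at about (155,320), with 3.2 N of drag, which is as expected. I'll keep pushing until the force rises.

```bash
python3 -m pendant '[{"dp":[0,0.006,0],"rotation":[0,0,0],"fingers":1},{"dp":[0,0.012,0],"rotation":[0,0,0],"fingers":1},{"dp":[0,0.017,0],"rotation":[0,0,0],"fingers":1},{"dp":[0,0.02,0],"rotation":[0,0,0],"fingers":1},{"dp":[0,0.02,0],"rotation":[0,0,0],"fingers":1}]'; python3 -c "import st"
```

```text
clock: 18.23
position: [0.5004, -0.0199, 0.1071]
ee_rot: [-2.394, -2.026, 0.005]
force: [-17.0, 3.2, 12.4]
width: 0.005
t 18.225 pos [ 0.5004 -0.0199  0.1071] zax [-0.005  0.002 -1.   ] yaw 80.49 j [ 0.51  0.44 -0.76  1.92  0.37  0.93  0.97] F [-16.97   3.25  12.4 ] M [0.628 3.545 0.01 ] w 0.0053
```

The force rose to 17 N, so the tab is at the end of its track. Back off, rise and inspect.

```bash
python3 -m pendant '[{"dp":[0,-0.01,0],"rotation":[0,0,0],"fingers":1},{"dp":[0,-0.03,0],"rotation":[0,0,0],"fingers":1},{"dp":[0,-0.04,-0.05],"rotation":[0,0,0],"fingers":1},{"dp":[0,-0.09,-0.1],"rotation":[0,0,0],"fingers":1},{"dp":[0,-0.09,-0.13],"rotation":[0,0,0],"fingers":1},{"dp":[0,-0.09,-0.13],"rotation":[0,0,0],"fingers":1}]'; python3 - <<'E'
from st import *
for n,(x0,y0,x1,y1) in(("scene",(230,170,370,280)),("top",(190,130,330,250))):
    im=arm.get_image(n);cv2.imwrite(f'pics/{n}10f.png',im)
    cv2.imwrite(f'pics/{n}10.png',cv2.resize(im[y0:y1,x0:x1],None,fx=5,fy=5,interpolation=2))
E
```

```text
clock: 18.98
position: [0.4143, -0.0053, 0.2404]
ee_rot: [2.398, 2.028, 0.001]
force: [0.8, -0.2, -0.8]
width: 0.003
t 18.975 pos [ 0.4143 -0.0053  0.2404] zax [ 0.001 -0.    -1.   ] yaw 80.46 j [ 0.71  0.13 -0.89  1.92  0.11  1.15  1.18] F [ 0.77 -0.24 -0.77] M [ 0.085 -0.201 -0.026] w 0.0033
```

View pics/scene10.png

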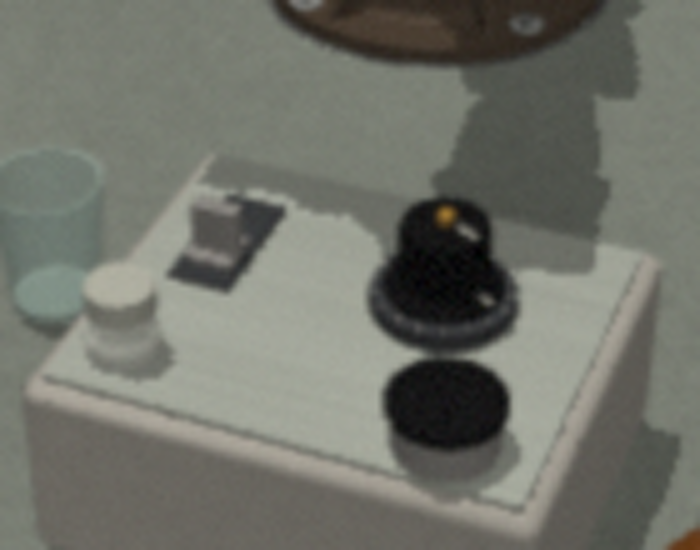

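View pics/top10.png

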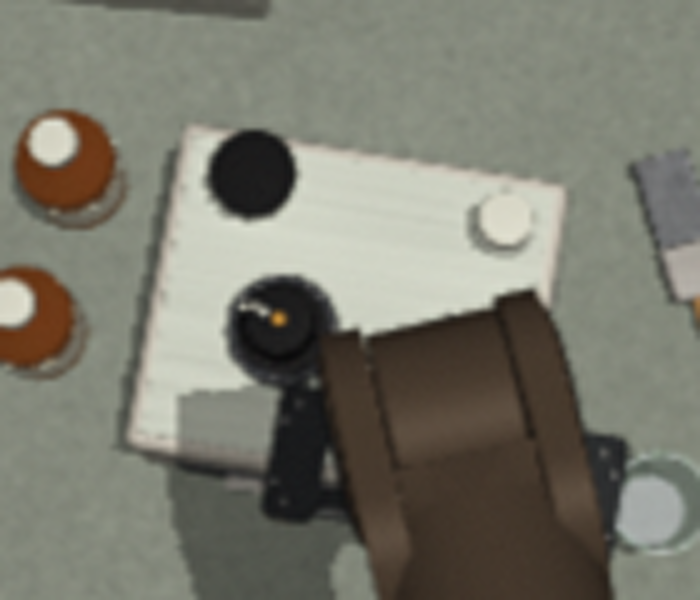

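View pics/scene10f.png

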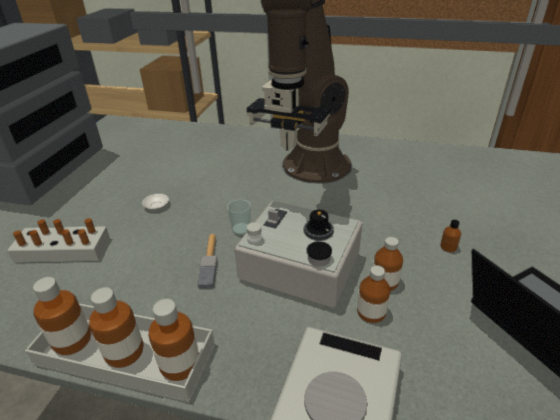

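```bash
python3 - <<'E'
from m import *
g=lambda u,z,b:onz("scene",(np.array([u])+.5)/5-.5+b,z)[0,:2]
d=np.array([.986,-.168])
for nm,z,u0,u1 in(("top edge",.154,(243,40),(216,197)),("foot",.128,(237,98),(207,259)),("foot right corner",.128,(262,108),(237,268))):
    A=g(u0,z,[230,195]);B=g(u1,z,[230,170]);print(nm,A.round(4),B.round(4),((B-A)@d).round(4),((B-A)@[.168,.986]).round(4))
a=cv2.imread("pics/scene0.png");b=cv2.imread("pics/scene10f.png")
# template shift of tab between images
t=a[201:217,271:287];r=cv2.matchTemplate(b[195:235,255:300],t,cv2.TM_CCOEFF_NORMED);print(cv2.minMaxLoc(r))
# phase shift of bystanders
for nm,(x,y,w,h) in dict(jar=(244,222,20,22),amberA=(372,236,34,54),amberB=(355,264,38,58),beaker=(226,198,28,38),brush=(196,232,24,56),dish=(138,192,36,22),small=(438,216,26,38)).items():
    p,c=cv2.phaseCorrelate(a[y:y+h,x:x+w].mean(2),b[y:y+h,x:x+w].mean(2));print(nm,np.round(p,2))
E
```

```text
top edge [ 0.4817 -0.0177] [ 0.5118 -0.0241] 0.0308 -0.0013
foot [ 0.4971 -0.0178] [ 0.5299 -0.0251] 0.0335 -0.0016
foot right corner [ 0.5028 -0.0031] [ 0.5339 -0.0084] 0.0315 0.0
(-0.6453855037689209, 0.554892897605896, (29, 11), (11, 13))
jar [-0.07  0.01]
amberA [ 0.04 -0.06]
amberB [ 0.01 -0.04]
beaker [0.   0.06]
brush [-0.08 -0.12]
dish [ 0.2  -0.22]
small [0.51 0.09]
```

```bash
python3 -c "
import cv2,numpy as np
a=cv2.imread('pics/scene0.png')[190:230,255:305];b=cv2.imread('pics/scene10f.png')[190:230,255:305]
cv2.imwrite('pics/tabcmp.png',cv2.resize(np.hstack([a,b]),None,fx=8,fy=8,interpolation=2))"
```

```text
(no output)
```

View pics/tabcmp.png

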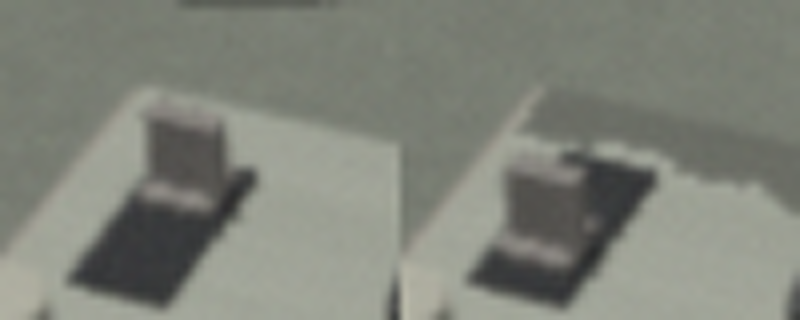

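The bystanders are unmoved, within sub-pixel. The tab's measured travel is 31–34 mm, close to the 31 mm limit, and there was an upward force during the push. I'll push again slightly higher to make sure it is really at the stop.

```bash
python3 -m pendant '[{"dp":[0,0.02,0.04],"rotation":[0,0,0],"fingers":1},{"dp":[0,0.04,0.09],"rotation":[0,0,0],"fingers":1},{"dp":[0,0.04,0.127],"rotation":[0,0,0],"fingers":1},{"dp":[0,0.06,0.127],"rotation":[0,0,0],"fingers":1},{"dp":[0,0.076,0.127],"rotation":[0,0,0],"fingers":1},{"dp":[0,0.084,0.127],"rotation":[0,0,0],"fingers":1},{"dp":[0,0.088,0.127],"rotation":[0,0,0],"fingers":1},{"dp":[0,0.092,0.127],"rotation":[0,0,0],"fingers":1},{"dp":[0,0.094,0.127],"rotation":[0,0,0],"fingers":1},{"dp":[0,0.094,0.127],"rotation":[0,0,0],"fingers":1}]'; python3 -c "
from st import *
im=arm.get_image('scene')
cv2.imwrite('pics/s11.png',cv2.resize(im[180:240,245:320],None,fx=8,fy=8,interpolation=2))"
```

```text
clock: 20.32
position: [0.5002, -0.0204, 0.11]
ee_rot: [-2.391, -2.025, 0.014]
force: [-16.3, 3.2, 11.5]
width: 0.006
t 20.325 pos [ 0.5002 -0.0204  0.11  ] zax [-0.012  0.    -1.   ] yaw 80.53 j [ 0.53  0.45 -0.78  1.91  0.38  0.95  0.97] F [-16.3    3.17  11.55] M [ 0.735  3.418 -0.015] w 0.0056
```

View pics/s11.png

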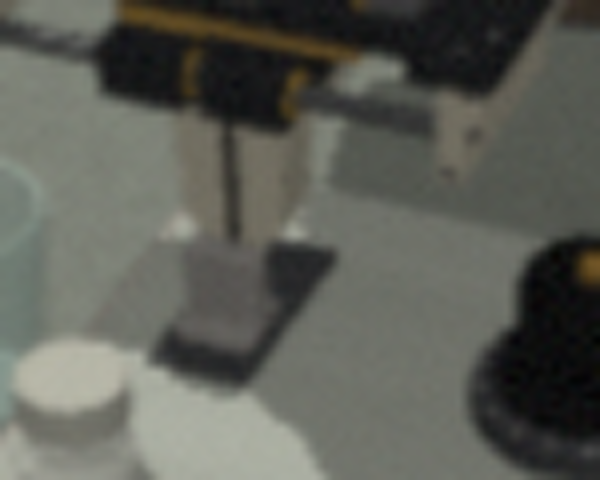

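The same position again (x 0.5002 against 0.5004) at 16 N, over six times the drag and at a different height. The tab is at its end stop. Retract, check and hand in.

```bash
python3 -m pendant '[{"dp":[0,-0.01,0],"rotation":[0,0,0],"fingers":1},{"dp":[0,-0.035,0],"rotation":[0,0,0],"fingers":1},{"dp":[0,-0.045,-0.04],"rotation":[0,0,0],"fingers":1},{"dp":[0,-0.09,-0.1],"rotation":[0,0,0],"fingers":1},{"dp":[0,-0.09,-0.13],"rotation":[0,0,0],"fingers":1},{"dp":[0,-0.09,-0.13],"rotation":[0,0,0],"fingers":1},{"dp":[0,-0.09,-0.13],"rotation":[0,0,0],"fingers":1}]'; python3 -c "
from st import *
im=arm.get_image('scene')
cv2.imwrite('pics/s12.png',cv2.resize(im[170:280,230:370],None,fx=5,fy=5,interpolation=2))"
```

```text
clock: 21.25
position: [0.4127, -0.006, 0.2407]
ee_rot: [-2.393, -2.025, 0.014]
force: [-0.2, -0.1, -1.6]
width: 0.004
t 21.25 pos [ 0.4127 -0.006   0.2407] zax [-0.011 -0.001 -1.   ] yaw 80.49 j [ 0.73  0.14 -0.91  1.91  0.12  1.16  1.17] F [-0.22 -0.06 -1.56] M [ 0.118 -0.181  0.003] w 0.0041
```

View pics/s12.png

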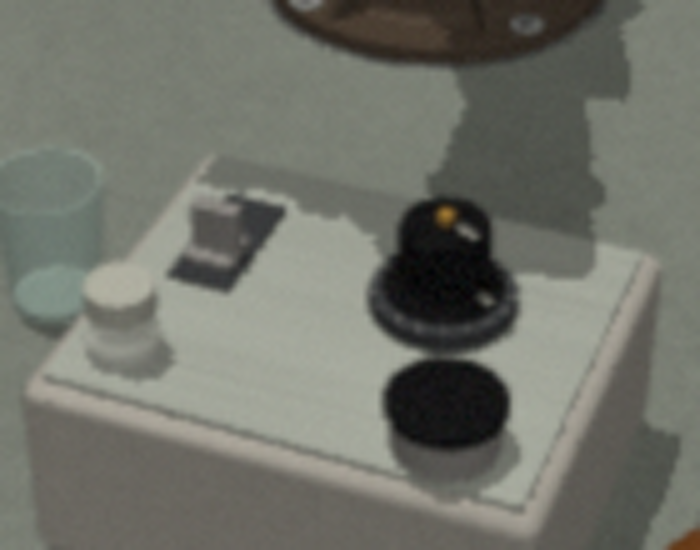

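The dial mark at (485,298) and the tab at (215,230) are unchanged, and nothing is touched.

```bash
python3 -c "
from cell import arm
print(arm.sign_off())"
```

```text
the job is handed in; nothing more can be done
None
```

The dial is set six clicks back from its stop and released, and the lock tab is at the end of its track. I handed the job in at about 21 s; no verdict is reported.

- **Dial:** I turned it clockwise about 80° to the stop. The torque there was about 0.29 N m on average (highest single reading 0.33), rising at close to the carrier's stiffness. I then backed off 120° and let go on a click, with about 0.02 N m left. The white marks show a net turn of +39° (skirt) and +41° (top), against the expected +40°.
- **Lock tab:** Two pushes at slightly different heights stopped at the same place, at about 16–17 N against roughly 3 N of drag. The pictures put the travel at 31–34 mm, a little short of the nominal 35 mm. I relied on the repeated hard stop.
- **Bystanders:** After the first push, all seven were within about half a pixel of their starting positions. I didn't repeat that measurement after the second push; the close-up, which shows only the jar and beaker fully, looks unchanged.
- **Disagreement found:** The real fingertips are about 33 mm higher than the reported tool position. My first grasp therefore closed on air just above the dial, and I corrected the height for everything after that.

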